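Hang the tapping hammer by its knob

ROBOT

A 7-joint arm with a two-finger parallel gripper is mounted at the origin on the work surface; the furniture and walls round the work are solid. World frame = base frame: x ahead of the robot, y to its left, z up, the work surface at z = 0. Lengths are in mm, angles in rad, forces in N, time in s.
With the tool pointing down it reaches from about 425 to 825 mm from the base axis. Payload 3.6 kg.
Tool frame: the origin (TCP) lies on the mounting face of the last link; the fingertips stand 186 mm ahead of it and the grasp point (between the pads) lies 167 mm ahead of it; z points along the fingers, y is the line along which they close (so a half turn about z gives the same grasp; the last joint's range is limited). The gripper opens to 93 mm and grips with 3 to 60 N. Pads are 15 mm wide; open, the fingers measure 128 mm over their backs; the gripper's body (75 mm by 188 mm) begins 65 mm behind the grasp point.
Start: joints at [-1.232, 0.615, -0.013, 1.423, 0.008, 1.103, -0.04], TCP at [231.871, 607.217, 404.74] pointing down, gripper open.
Joint ranges: [-3.12, 3.12], [-0.3, 2.06], [-1.34, 1.32], [0.26, 2.42], [-1.36, 4.5], [0.01, 1.98], [-2.84, 2.84]. Speed limits (rad/s): [2.79, 2.79, 3.14, 3.14, 3.14, 3.14, 3.14].

INTERFACE

Orientations are given as a 3x3 rotation matrix whose columns are the frame's x, y, z axes.
In Python, from cell import ctrl, vision, spotter gives the robot as it stands.
- The arm moves only by the tool apply_moves, never from a script. Its argument "motion" is a list of rows, each a list of 7 numbers: the turn, a rotation vector about the tool's x, y, z in rad, then the shift along the tool's x, y, z in mm, then the finger opening in mm, from 0 to 93. In form: [[rx, ry, rz, x, y, z, fingers], ...]. A call has 1 to 20 rows; each row is the pose to reach, as a shift and turn from the pose commanded when the call began, along the tool's axes at that moment; what a row does not reach only later rows make up. A row lasts 1/10 s, in which the tool goes at most 50 mm and 8.59 degrees, less where a joint would pass 70% of its speed; a pose out of reach is approached as far as the arm can. A call with a gripper value outside its range is refused whole. The fingers move at their own pace and stop on an object; "grip_force" is the grip in N (left out, the last holds). Time passes only in rows, so rows that repeat a pose let the fingers close. It gives the time, the measured TCP pose, the force, the opening and the grip force at its end, in the units of the state.
- ctrl.state(): the state, without advancing time (a new reading comes with each control period).
- vision.grab_frame(name): name is "scene" or "top"; returns a dict with "pixels" (480x640x3 uint8, red, green, blue), "K" (3x3 intrinsics, pixels), "R" (3x3) and "t" (3): a world point X has camera coordinates R X + t. Camera axes: x right, y down, z forward; pixel columns grow to the right and rows downward; lengths in mm; the calibration is good to about 2 mm. A picture is of the moment at which its call begins. There is no depth.
- ctrl.sign_off(): hands the job in; it is judged then, once.
Trained networks look in a picture, given as the dict that the camera call returned (one of the last four; its "shot" number tells which), for a name from the list of things; names that differ only in an ending like _2 or _b are one class to them, and where a whole thing is asked for, a point or a joint stands for the part that bears it (a point fixed in the world has none). Each returns a list of dicts, best first, with "score" (0 to 1); they miss things now and then, are a little off and sometimes report something else, mostly with a low value. They report only what shows in the picture. A call takes as long as a camera call.
- spotter.find_in(name, picture): "centre" ([row, column] in pixels, amid what is visible of it).
- spotter.silhouettes(name, picture): "mask" (480x640 bool, what is visible of it) and "centre" ([row, column] in pixels, amid what is visible of it).
The state is a dict: "t": time; "joint_positions": joint angles; "dq": joint speeds; "tau": joint torques, N m; "ee_pos": TCP position; "tool_rot": TCP orientation; "wrist_force": force on the tool from outside, world axes, zero at the start; "moment": the same for the moment, N m; "grip_width": opening from 0.0 (shut) to 1.0 (fully open); "grasp_force": force on a finger pad.
Only numpy, scipy, OpenCV 4.12 (cv2) and the standard library are available. Lean on these libraries where they do the work, as an engineer would, in place of code of your own. Each camera call takes 0.05 s, during which the arm holds its last target. There are 200 camera calls.

TASK

Lift the small tapping hammer out of its fitted case and lay it flat on the red leather pad, letting go of it. Then pick it up again by the round knob at the end of its handle, ease your grip so that it swings head-down between your fingers, and hang it in the fork of the steel stand, with the knob resting on both prongs behind their upturned tips and the head hanging freely below. Leave the other things on the bench where they are.

Things in the scene. Friction and masses are not known exactly. Their poses are not given: they have to be found in the camera images.
- hammer_knob (a point): centre of the round dark wooden knob (32 mm ball; small black flat cheeks on its +y and -y sides, 34 mm apart, 12 mm wide) ending the handle of a small hammer. +x runs from head to knob, y along the head; lying flat, z is up. Pinched on the cheeks it can pivot: about 40 N holds its angle; eased gradually to 3 to 5 N, the head swings down, the knob still held
- hammer_grip (a point): point on the axis of the handle near the head, 105 mm from the knob centre; axes as hammer_knob. From the knob centre towards the head: steel neck 8 mm thick from 16 to 44 mm, light wooden handle 13 mm thick from 52 to 119 mm, then the head. Hammer about 130 g, balance point about 127 mm from the knob centre
- hammer_head (a point): centre of the hammer's blue head with white faces, a cylinder 32 mm in diameter and 40 mm long across the handle, 140 mm from the knob centre (far side 156 mm); axes as hammer_knob
- case: open fitted wooden case, 235x78 mm, fixed, origin under its middle. The hammer lies along its x, axis 30 mm above the bench: knob at the +x end in a deep square nest (walls up to 41 mm above the bench, 4 mm from the knob: no room for fingers), head on a low rest at the -x end; between them the handle is free above a floor 6 mm high
- hanger: fixed steel stand, grey base 150x90x12 mm, origin under its centre. A post at +x carries a level two-pronged wire fork, centre line 208 mm above the bench, open to -x: prongs 7 mm thick, 13 mm gap, 27 mm over all, from x = 44 mm to tips at x = -58 mm, the last 6 mm bent up, tips 10.5 mm above the centre line
- hanger_seat (a point): point above the fork, at x = -20 mm of the hanger, where the knob's centre is when the knob rests on both prongs: 16.7 mm above their centre line, 225 mm above the bench. Axes as the hanger: prongs along x, mouth at -x
- pad_spot (a point): point on the top face (5.5 mm above the bench) of the red leather pad, middle of the clear part to lay the hammer on, which reaches 100 mm either way along x and 80 mm either way along y
- gouge_2: carving gouge, turned wooden handle, 25x235x27 mm; a bystander, origin at the centre of its underside
- peg_1: black tuning peg, 21x73x12 mm; a bystander, origin at the centre of its underside
- bridge_blank_1: small flat maple bridge blank, 36x42x8 mm; a bystander, origin at the centre of its underside
- bridge_blank_2: small flat maple bridge blank, 36x42x8 mm; a bystander, origin at the centre of its underside
- tuning_fork: steel tuning fork lying flat, 25x145x8 mm; a bystander, origin at the centre of its underside
- felt_pen: white felt pen with black cap, 11x150x13 mm; a bystander, origin at the centre of its underside
- spool_clamp_1: spool clamp, two beech discs on a standing threaded rod with wing nut, 34 mm across, 86 mm tall; a bystander, origin at the centre of its underside

How it is judged (in metres and radians):
On the way, in this order (a step that is already met when the one before it is completed fails the run):
1. the hammer lies flat and still on the red leather pad, released (world x of hammer_knob between 0.38 and 0.66 m and world y of hammer_knob between 0.17 and 0.38 m and height (world z) of hammer_knob below 0.03 m and world x of hammer_head between 0.38 and 0.66 m and world y of hammer_head between 0.17 and 0.38 m and height (world z) of hammer_head below 0.032 m and contact force between hammer and the fingers below 0.1 N and linear speed of hammer below 0.03 m/s), for 0.2 s.
2. the hammer, held by its knob and free of the stand, has swung head-down (handle within 26 degrees of upright) (angle between hammer_knob's own x axis and vertical below 0.45 rad and distance between the grasp point and hammer_knob below 0.028 m and contact force between hammer and the fingers above 0.5 N and height (world z) of hammer_head above 0.03 m and contact force between hammer and hanger below 0.05 N), for 0.2 s.
At the end, for the whole second after the job is handed in: hammer hangs released on the fork: knob centre within 7 mm of the gap's middle sideways, 6 mm of resting height, from 30 mm in front of the seat point to 45 mm behind it; handle within 20 degrees of upright, head below (a little sway is fine) (x of hammer_knob in the frame of hanger_seat between -0.03 and 0.045 m and y of hammer_knob in the frame of hanger_seat between -0.007 and 0.007 m and z of hammer_knob in the frame of hanger_seat between -0.006 and 0.006 m and angle between hammer_knob's own x axis and vertical below 0.35 rad and contact force between hammer and the fingers below 0.1 N); the robot touches nothing.
It fails at once if a bystander is moved by more than 4 cm (distance of any of gouge_2, peg_1, bridge_blank_1, bridge_blank_2, tuning_fork, felt_pen, spool_clamp_1 from where it was at the start of the episode above 0.04 m).
It also fails if it takes over 72 s, if anything falls off the work surface, if the arm or the gripper's body presses on something with over 40 N, if the wrist force passes 120 N, or if a joint passes its speed limit or range.

## Working session

There is one attempt and no reset: what is moved stays moved. The work goes in short steps, Python scripts to look and compute and a tool call to move; the robot and the scene stay as the last step left them, time stands still between calls to the robot, and variables do not carry over. Pictures are saved under pics/ and viewed, at most 10 in all, crops included, and the job is handed in when it is done.

Besides the shell and the picture viewer there is one more tool, called as name([rows], argument=value, ...), one row to a line, values as JSON. apply_moves: Moves the arm, as the interface text tells. Its arguments: {"type":"object","properties":{"motion":{"type":"array"},"grip_force":{"type":"number"}},"required":["motion"]}

```bash
mkdir -p pics; cat > h.py <<'E'
import numpy as np, cv2
from cell import ctrl, vision, spotter
def grab(n): return vision.grab_frame(n)
def save(f,name): cv2.imwrite('pics/'+name, f['pixels'][:,:,::-1])
def onplane(f,rc,z):
    K,R,t=map(np.array,(f['K'],f['R'],f['t'])); d=R.T@np.linalg.inv(K)@np.array([rc[1],rc[0],1.]); c=-R.T@t
    return c+d*(z-c[2])/d[2]
def tri(fs,rcs):
    A=[];b=[]
    for f,rc in zip(fs,rcs):
        P=np.array(f['K'])@np.c_[f['R'],f['t']]
        for r in (rc[1]*P[2]-P[0], rc[0]*P[2]-P[1]):
            r=r/np.linalg.norm(r[:3]); A.append(r[:3]);b.append(-r[3])
    x,res,_,_=np.linalg.lstsq(np.array(A),np.array(b),rcond=None); return x,np.sqrt(res)
def proj(f,X):
    p=np.array(f['K'])@(np.array(f['R'])@np.array(X,float)+f['t']); return p[1]/p[2],p[0]/p[2]
np.set_printoptions(precision=2,suppress=True)
E
python3 - <<'E'
from h import *
s=ctrl.state(); print(s['ee_pos'],s['tool_rot'],s['t'],s['grip_width'])
a=grab('scene');b=grab('top')
save(a,'s0.png');save(b,'t0.png')
for f in (a,b): print(-np.array(f['R']).T@f['t'])
for n in ['hammer_knob','hammer_grip','hammer_head','hanger_seat','pad_spot','case','hanger']:
    r=[spotter.find_in(n,f) for f in (a,b)]
    print(n,[[(round(q['score'],2),np.round(q['centre'],1)) for q in x[:2]] for x in r])
    if r[0] and r[1]: print(tri((a,b),(r[0][0]['centre'],r[1][0]['centre'])))
E
```

```text
[231.78 606.93 403.62] [[-0.93  0.36 -0.  ]
 [ 0.36  0.93 -0.  ]
 [-0.   -0.   -1.  ]] 0.0 0.9989074767256554
[1192.48  774.14  649.62]
[ 379.64   13.62 1268.29]
hammer_knob [[(0.86, array([250.4, 268.1]))], [(0.82, array([258.9, 404.8])), (0.32, array([187.1, 326. ]))]]
(array([ 570.35, -162.76,   33.28]), array([7.72]))
hammer_grip [[(0.55, array([247.6, 265.3]))], [(0.65, array([262.2, 410.9]))]]
(array([ 564.45, -179.08,   32.39]), array([3.54]))
hammer_head [[(0.62, array([253.5, 262. ]))], [(0.71, array([264.9, 404.6]))]]
(array([ 568.59, -172.75,   16.33]), array([10.89]))
hanger_seat [[(0.67, array([294.3, 292.7])), (0.28, array([385. , 365.6]))], [(0.65, array([236.4, 312.9]))]]
(array([639.71,  49.78,  30.  ]), array([8.09]))Traceback (most recent call last):
  File "<stdin>", line 7, in <module>
ValueError: it knows: bridge_blank, case, felt_pen, gouge, hammer_grip, hammer_head, hammer_knob, hanger, hanger_seat, peg, spool_clamp, tuning_fork
```

View pics/s0.png

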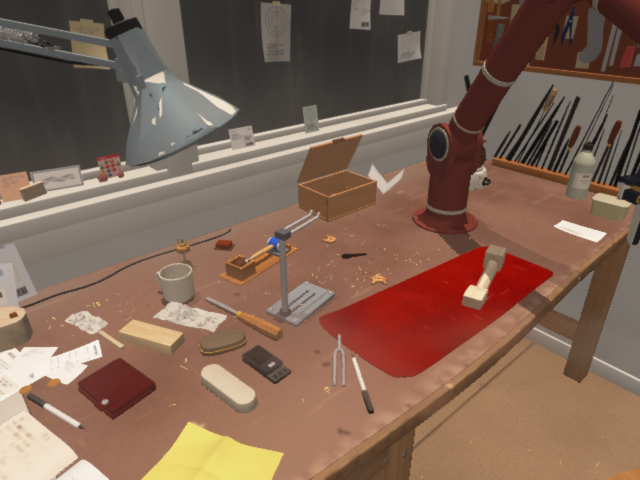

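View pics/t0.png

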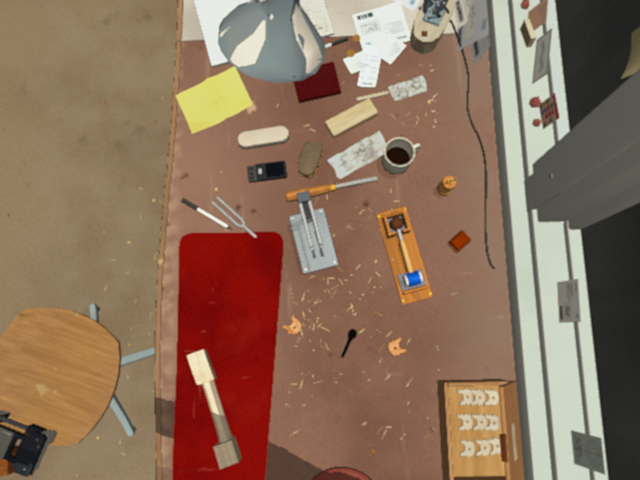

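```bash
python3 - <<'E'
from h import *
a=grab('scene');b=grab('top')
def crop(f,x,y,w,h): return cv2.resize(f['pixels'][y:y+h,x:x+w,::-1],(400,300),interpolation=cv2.INTER_CUBIC)
im=np.vstack([np.hstack([crop(b,360,200,140,105),crop(b,260,180,120,90)]),np.hstack([crop(a,210,205,120,90),crop(a,250,200,120,90)])])
cv2.imwrite('pics/c0.png',im)
for n in ['hammer_knob','hammer_grip','hammer_head','hanger','case']:
  for f,l in ((a,'s'),(b,'t')):
    for q in spotter.silhouettes(n,f)[:1]:
      m=q['mask'];c=cv2.minAreaRect(np.argwhere(m).astype(np.float32)); print(n,l,q['score'],q['centre'],m.sum(),c)
print(onplane(b,(224,398),30),onplane(b,(280,411),30),onplane(b,(233,180),5),onplane(b,(233,282),5))
# blue
for f in (a,b):
  h=cv2.cvtColor(f['pixels'],cv2.COLOR_RGB2HSV); m=cv2.inRange(h,(100,150,60),(130,255,255)); n,l,st,ce=cv2.connectedComponentsWithStats(m); 
  for i in range(1,n):
    if st[i,4]>15: print('blue',ce[i][::-1],st[i])
for k in ['tuning_fork','felt_pen','gouge','spool_clamp','peg','bridge_blank']:
  print(k,[(round(q['score'],2),onplane(b,q['centre'],5)) for q in spotter.find_in(k,b)[:2]])
E
```

```text
hammer_knob s 0.82 [251.6, 266.4] 290 ((251.49996948242188, 256.0), (13.40401554107666, 49.556419372558594), 24.102235794067383)
hammer_knob t 0.64 [262.0, 406.0] 572 ((251.7000274658203, 403.9000244140625), (70.20255279541016, 18.34120750427246), 18.43494987487793)
hammer_grip s 0.65 [249.0, 260.1] 325 ((251.76805114746094, 255.8969268798828), (14.722519874572754, 49.95503234863281), 23.96249008178711)
hammer_grip t 0.69 [264.8, 406.3] 562 ((251.39503479003906, 404.29296875), (71.1588134765625, 18.35130500793457), 18.121862411499023)
hammer_head s 0.66 [251.9, 266.0] 361 ((251.39662170410156, 256.23907470703125), (15.504342079162598, 50.829437255859375), 23.38521957397461)
hammer_head t 0.86 [266.5, 403.8] 495 ((250.669677734375, 405.79779052734375), (70.0921630859375, 17.954729080200195), 14.281094551086426)
hanger s 0.59 [297.1, 293.3] 2366 ((268.1110534667969, 303.9747314453125), (65.75189971923828, 117.06555938720703), 83.50065612792969)
hanger t 0.65 [236.3, 315.5] 2513 ((231.11239624023438, 311.32025146484375), (81.35322570800781, 37.84416580200195), 13.570433616638184)
case s 0.9 [267.6, 249.1] 1010 ((259.5730285644531, 256.483154296875), (27.13594627380371, 77.59185028076172), 32.0053825378418)
case t 0.7 [254.7, 402.4] 2345 ((255.46788024902344, 403.9403991699219), (95.11215209960938, 32.18296432495117), 16.699243545532227)
[ 661.57 -154.47   30.  ] [ 523.79 -179.22   30.  ] [656.62 386.44   5.  ] [650.88 131.19   5.  ]
blue [240.74 273.96] [270 238   9   8  46]
blue [278.23 413.48] [407 272  13  14 128]
tuning_fork [(0.8, array([688.49, 242.72,   5.  ]))]
felt_pen [(0.73, array([710.71, 343.16,   5.  ]))]
gouge [(0.67, array([762.62,  24.17,   5.  ])), (0.31, array([714.57, 330.87,   5.  ]))]
spool_clamp [(0.57, array([ 762.74, -274.06,    5.  ]))]
peg []
bridge_blank [(0.55, array([425.94, 108.55,   5.  ])), (0.53, array([ 360.72, -134.21,    5.  ]))]
```

View pics/c0.png

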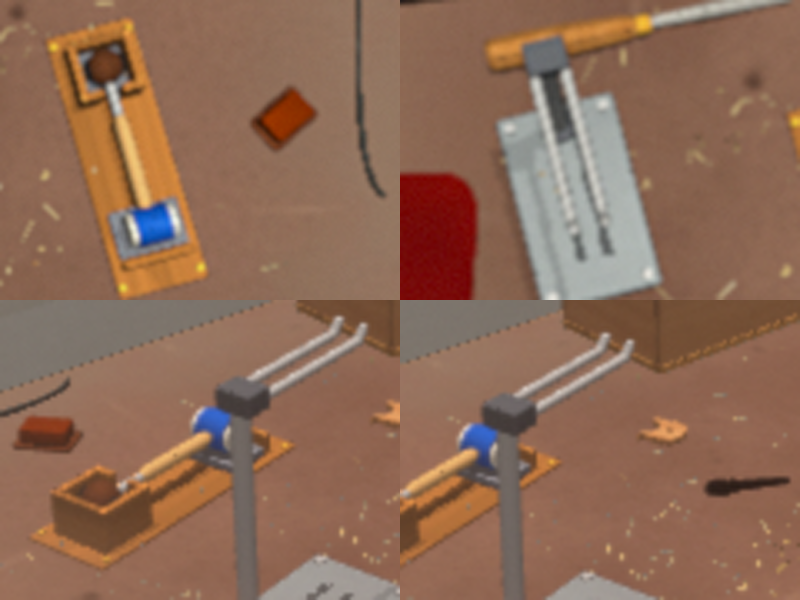

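```bash
python3 - <<'E'
from h import *
a=grab('scene');b=grab('top')
k=np.r_[222.5,396.6]; hd=np.r_[279,413.4]
for n,s,t in [('head',(240.7,273.6),hd),('knob',(261.5,238.5),k),('tipA',(212.2,315.1),(256.5,318.3)),('tipB',(212.2,315.1),(248.7,316.1)),('block',(231.5,283),(196.5,303.5))]:
  print(n,tri((a,b),(s,t)))
print('k',onplane(b,k,33),'h',onplane(b,hd,35))
for c in [(52,45),(127,25),(203,268),(124,288)]: print('case',onplane(b,(200+c[1]/2.857,360+c[0]/2.857),6))
for c in [(107,130),(203,103),(249,273),(152,297)]: print('base',onplane(b,(180+c[1]/3.333,260+c[0]/3.333),12))
for c in [(145,55),(177,232),(180,256),(201,226),(206,252),(135,85),(166,75)]: print('fork',onplane(b,(180+c[1]/3.333,260+c[0]/3.333),208))
E
```

```text
head (array([ 526.67, -185.19,   37.04]), array([2.63]))
knob (array([ 663.63, -150.3 ,   39.25]), array([0.65]))
tipA (array([559.07,  34.49, 207.44]), array([5.89]))
tipB (array([571.04,  41.66, 214.  ]), array([0.5]))
block (array([681.92,  67.56, 213.28]), array([3.16]))
k [ 664.7  -150.84   33.  ] h [ 525.48 -184.26   35.  ]
case [ 689.24 -109.43    6.  ]
case [ 705.7  -175.58    6.  ]
case [ 492.  -229.7    6. ]
case [ 476.44 -162.12    6.  ]
base [684.4  105.21  12.  ]
base [703.49  33.18  12.  ]
base [574.19   1.77  12.  ]
base [557.93  73.22  12.  ]
fork [685.21  66.38 208.  ]
fork [570.61  47.83 208.  ]
fork [555.43  46.2  208.  ]
fork [574.08  32.82 208.  ]
fork [557.6   30.01 208.  ]
fork [665.7   72.95 208.  ]
fork [671.77  53.23 208.  ]
```

```bash
cat >> h.py <<'E'
from scipy.spatial.transform import Rotation as Ro
def plan(g,yaw,ref=None):
    """g: grasp point world mm, yaw: angle of tool y; tool down. prints row"""
    s=ctrl.state(); R=np.array(s['tool_rot']); p=np.array(s['ee_pos'])
    y=np.r_[np.cos(yaw),np.sin(yaw),0]; z=np.r_[0,0,-1.]; T=np.c_[np.cross(y,z),y,z]
    d=R.T@(np.array(g)+[0,0,167]-p); print('row',np.round(Ro.from_matrix(R.T@T).as_rotvec(),3),d, 'grasp',p+167*R[:,2],'yaw',np.arctan2(R[1,1],R[0,1]))
E
python3 - <<'E'
from h import *
plan([562.5,-176,180],.24-np.pi/2)
E
```

```text
row [-0.    0.    2.54] [-588.27 -613.74   57.75] grasp [231.86 607.21 237.74] yaw 1.2060318004392798
```

apply_moves([
  [0,0,2.54,-588,-614,-20,60],
  [0,0,2.54,-588,-614,-20,60],
  [0,0,2.54,-588,-614,-20,60],
  [0,0,2.54,-588,-614,-20,60],
  [0,0,2.54,-588,-614,-20,60],
  [0,0,2.54,-588,-614,-20,60],
  [0,0,2.54,-588,-614,-20,60],
  [0,0,2.54,-588,-614,-20,60],
  [0,0,2.54,-588,-614,-20,60],
  [0,0,2.54,-588,-614,-20,60],
  [0,0,2.54,-588,-614,-20,60],
  [0,0,2.54,-588,-614,-20,60],
  [0,0,2.54,-588,-614,-20,60],
  [0,0,2.54,-588,-614,-20,60],
  [0,0,2.54,-588,-614,-20,60],
  [0,0,2.54,-588,-614,-20,60],
  [0,0,2.54,-588,-614,-20,60],
  [0,0,2.54,-588,-614,40,60],
  [0,0,2.54,-588,-614,40,60],
  [0,0,2.54,-588,-614,40,60],
])

```text
t: 3.5
ee_pos: [561.9, -174.7, 362.8]
tool_rot: [[0.972, 0.236, -0.005], [0.236, -0.972, 0.003], [-0.004, -0.004, -1.0]]
wrist_force: [-0.5, -0.4, -0.6]
grip_width: 0.647
grasp_force: 0.0
```

```bash
python3 - <<'E'
from h import *
plan([562.5,-176,35],.24-np.pi/2)
a=grab('scene');b=grab('top')
def crop(f,x,y,w,h): return cv2.resize(f['pixels'][y:y+h,x:x+w,::-1],(400,300),interpolation=cv2.INTER_CUBIC)
cv2.imwrite('pics/c1.png',np.hstack([crop(b,340,180,160,120),crop(a,210,175,120,90)]))
E
```

```text
row [-0.  0. -0.] [  0.96   2.01 160.76] grasp [ 561.06 -174.26  195.77] yaw -1.3325922988702807
```

View pics/c1.png

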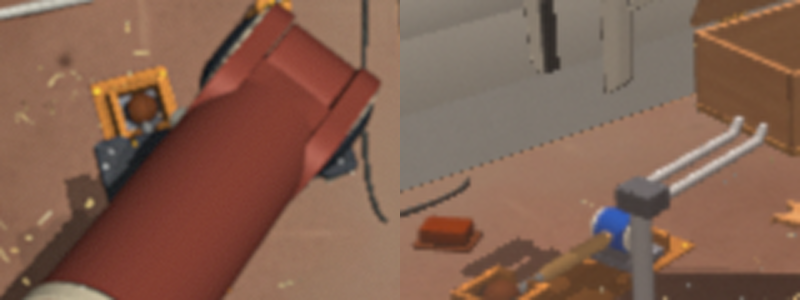

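apply_moves([
  [0,0,0,1,2,45,60],
  [0,0,0,1,2,90,60],
  [0,0,0,1,2,130,60],
  [0,0,0,1,2,150,60],
  [0,0,0,1,2,160,60],
  [0,0,0,1,2,160,60],
  [0,0,0,1,2,160,30],
  [0,0,0,1,2,160,8],
  [0,0,0,1,2,160,8],
  [0,0,0,1,2,160,8],
  [0,0,0,1,2,160,8],
  [0,0,0,1,2,160,8],
  [0,0,0,1,2,160,8],
], grip_force=40)

```text
t: 4.9
ee_pos: [563.5, -177.1, 204.8]
tool_rot: [[0.972, 0.235, -0.001], [0.235, -0.972, 0.002], [-0.0, -0.002, -1.0]]
wrist_force: [-0.3, 2.1, 2.5]
grip_width: 0.125
grasp_force: 40.0
```

apply_moves([
  [0,0,0,0,0,-10,8],
  [0,0,0,0,0,-25,8],
  [0,0,0,0,0,-45,8],
  [0,0,0,0,0,-70,8],
  [0,0,0,0,0,-100,8],
  [0,0,0,0,0,-130,8],
  [0,0,0,0,0,-160,8],
  [0,0,0,0,0,-160,8],
])

```text
t: 5.7
ee_pos: [564.2, -179.6, 370.3]
tool_rot: [[0.972, 0.234, 0.01], [0.234, -0.972, -0.005], [0.009, 0.007, -1.0]]
wrist_force: [0.4, -0.7, -2.1]
grip_width: 0.127
grasp_force: 40.0
```

```bash
python3 - <<'E'
from h import *
plan([480,265,200],.24-np.pi/2)
plan([480,265,29.5],.24-np.pi/2)
f=grab('scene'); cv2.imwrite('pics/c2.png',cv2.resize(f['pixels'][120:300,170:410,::-1],(720,540)))
E
```

```text
row [ 0.01 -0.01 -0.  ] [  22.07 -451.93    0.38] grasp [ 565.81 -180.34  203.3 ] yaw -1.3349091223976393
row [ 0.01 -0.01 -0.  ] [  20.61 -453.1   170.87] grasp [ 565.81 -180.34  203.3 ] yaw -1.3349091223976393
```

View pics/c2.png

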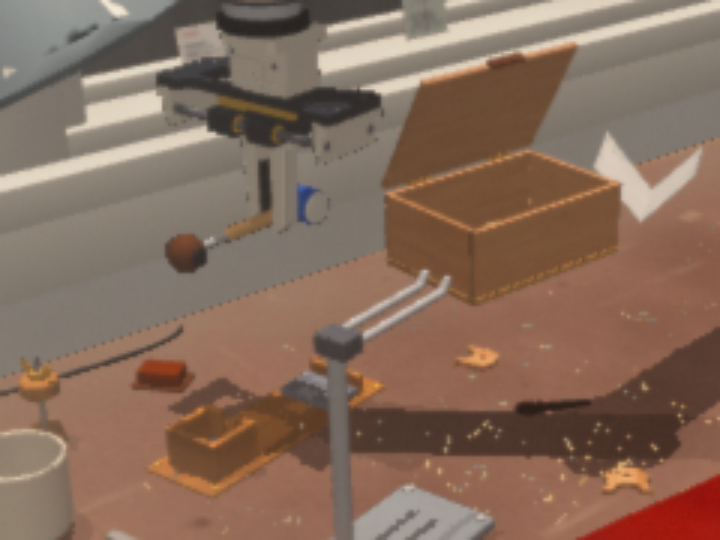

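apply_moves([
  [0,0,0,0,0,-45,8],
  [0,0,0,0,0,-90,8],
  [0,0,0,0,-45,-90,8],
  [0,0,0,0,-90,-90,8],
  [0,0,0,0,-135,-90,8],
  [0,0,0,0,-180,-90,8],
  [0.01,-0.01,0,10,-225,-90,8],
  [0.01,-0.01,0,20,-270,-90,8],
  [0.01,-0.01,0,20,-315,-90,8],
  [0.01,-0.01,0,20,-360,-90,8],
  [0.01,-0.01,0,20,-405,-90,8],
  [0.01,-0.01,0,20,-430,-60,8],
  [0.01,-0.01,0,20,-445,-20,8],
  [0.01,-0.01,0,20,-453,20,8],
  [0.01,-0.01,0,20,-453,60,8],
  [0.01,-0.01,0,20,-453,100,8],
  [0.01,-0.01,0,20,-453,130,8],
  [0.01,-0.01,0,20,-453,140,8],
  [0.01,-0.01,0,20,-453,140,8],
])

```text
t: 7.65
ee_pos: [476.2, 266.7, 223.1]
tool_rot: [[0.972, 0.234, -0.016], [0.234, -0.972, 0.005], [-0.014, -0.008, -1.0]]
wrist_force: [0.7, 0.1, -1.0]
grip_width: 0.125
grasp_force: 40.0
```

```bash
python3 - <<'E'
from h import *
plan([480,265,29.5],.24-np.pi/2)
f=grab('scene'); g=grab('top')
cv2.imwrite('pics/c3.png',np.hstack([cv2.resize(f['pixels'][190:370,330:570,::-1],(400,300)),cv2.resize(g['pixels'][210:330,170:330,::-1],(400,300))]))
E
```

```text
row [-0.01  0.01 -0.  ] [ 3.68  2.81 26.56] grasp [473.58 267.57  56.15] yaw -1.334626672185546
```

View pics/c3.png

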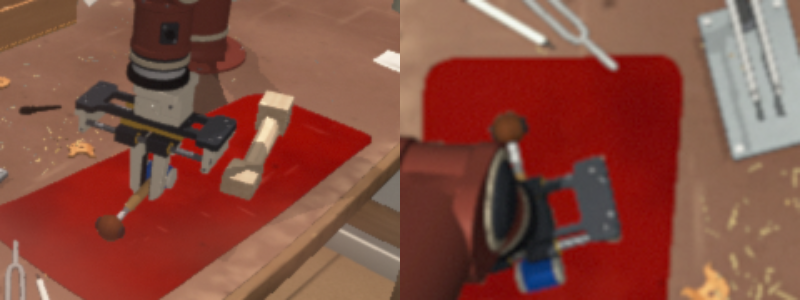

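apply_moves([
  [0,0,0,0,0,10,8],
  [0,0,0,0,0,17,8],
  [0,0,0,0,0,22,8],
  [0,0,0,0,0,24,8],
  [0,0,0,0,0,24,8],
  [0,0,0,0,0,24,8],
])

```text
t: 8.35
ee_pos: [476.6, 267.3, 200.9]
tool_rot: [[0.972, 0.234, -0.012], [0.235, -0.972, 0.007], [-0.01, -0.01, -1.0]]
wrist_force: [0.4, 0.1, -1.5]
grip_width: 0.127
grasp_force: 40.0
```

apply_moves([
  [0,0,0,0,0,2,8],
  [0,0,0,0,0,3,8],
  [0,0,0,0,0,3,8],
  [0,0,0,0,0,3,8],
])

```text
t: 8.75
ee_pos: [476.4, 267.4, 197.7]
tool_rot: [[0.972, 0.235, -0.012], [0.235, -0.972, 0.007], [-0.01, -0.01, -1.0]]
wrist_force: [0.2, 0.1, -1.8]
grip_width: 0.129
grasp_force: 40.0
```

apply_moves([
  [0,0,0,0,0,1,8],
  [0,0,0,0,0,2,8],
  [0,0,0,0,0,2,8],
  [0,0,0,0,0,2,8],
])

```text
t: 9.15
ee_pos: [476.5, 267.4, 196.2]
tool_rot: [[0.972, 0.235, -0.012], [0.235, -0.972, 0.008], [-0.01, -0.01, -1.0]]
wrist_force: [-0.6, -0.3, 4.0]
grip_width: 0.128
grasp_force: 40.0
```

apply_moves([
  [0,0,0,0,0,0,12],
  [0,0,0,0,0,0,18],
  [0,0,0,0,0,0,26],
  [0,0,0,0,0,0,40],
  [0,0,0,0,0,0,60],
  [0,0,0,0,0,0,60],
  [0,0,0,0,0,-30,60],
  [0,0,0,0,0,-70,60],
  [0,0,0,0,0,-115,60],
  [0,0,0,-40,0,-160,60],
  [0,0,0,-40,45,-160,60],
  [0,0,0,-40,90,-160,60],
  [0,0,0,-40,135,-160,60],
  [0,0,0,-40,180,-160,60],
  [0,0,0,-40,225,-160,60],
  [0,0,0,-40,225,-160,60],
], grip_force=10)

```text
t: 10.75
ee_pos: [492.7, 30.5, 355.1]
tool_rot: [[0.975, 0.222, -0.008], [0.222, -0.975, 0.003], [-0.008, -0.005, -1.0]]
wrist_force: [0.3, 0.1, 0.9]
grip_width: 0.646
grasp_force: 0.0
```

```bash
python3 - <<'E'
from h import *
f=grab('scene'); g=grab('top')
cv2.imwrite('pics/c4.png',np.hstack([cv2.resize(f['pixels'][230:350,360:520,::-1],(400,300),interpolation=2),cv2.resize(g['pixels'][230:320,180:300,::-1],(400,300),interpolation=2)]))
for q in (spotter.silhouettes('hammer_knob',g)[:1]): print(q['score'],q['centre'])
E
```

```text
0.56 [300.7, 220.9]
```

View pics/c4.png

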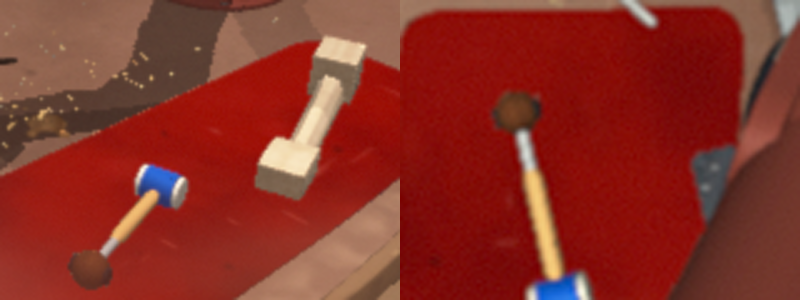

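```bash
python3 - <<'E'
from h import *
f=grab('scene'); g=grab('top')
print(tri((f,g),((337.2,396.4),(263.2,215))),onplane(g,(263.2,215),21.5))
hs=[]
for F in (f,g):
  h=cv2.cvtColor(F['pixels'],cv2.COLOR_RGB2HSV); m=cv2.inRange(h,(100,150,60),(130,255,255)); n,l,st,ce=cv2.connectedComponentsWithStats(m); i=1+st[1:,4].argmax(); hs.append(ce[i][::-1])
H=tri((f,g),hs)[0]; print(hs,H,onplane(g,hs[1],25))
k=onplane(g,(263.2,215),23); h=onplane(g,hs[1],25); d=k-h; yw=np.arctan2(d[1],d[0]); print(yw,d)
plan([k[0],k[1],90],yw-np.pi/2)
E
```

```text
(array([574.42, 294.97,  21.9 ]), array([2.92])) [575.79 293.47  21.5 ]
[array([301.78, 423.3 ]), array([319.72, 227.16])] [438.77 259.97  27.66] [438.49 261.02  25.  ]
0.23013816990378208 [137.06  32.11  -2.  ]
row [-0.01  0.01  0.01] [ 142.39 -225.03   97.54] grasp [489.81  41.29 186.56] yaw -1.3308732033605302
```

apply_moves([
  [0,0,0,0,-45,0,64],
  [0,0,0,0,-90,0,64],
  [0,0,0,40,-135,0,64],
  [-0.01,0.01,0,85,-180,30,64],
  [-0.01,0.01,0,130,-215,60,64],
  [-0.01,0.01,0,142,-225,97,64],
  [-0.01,0.01,0,142,-225,97,64],
  [-0.01,0.01,0,142,-225,97,64],
])

```text
t: 11.8
ee_pos: [574.3, 296.3, 252.8]
tool_rot: [[0.97, 0.243, -0.007], [0.243, -0.97, -0.001], [-0.007, -0.001, -1.0]]
wrist_force: [-0.9, 0.6, -0.7]
grip_width: 0.687
grasp_force: 0.0
```

```bash
python3 - <<'E'
from h import *
plan([575.5,293.7,27],.235-np.pi/2)
E
```

```text
row [-0.    0.01  0.01] [ 0.97  2.84 58.83] grasp [573.1  296.14  85.85] yaw -1.3255068373147103
```

apply_moves([
  [0,0.005,0.01,1,3,30,64],
  [0,0.005,0.01,1,3,48,64],
  [0,0.005,0.01,1,3,55,64],
  [0,0.005,0.01,1,3,57,64],
  [0,0.005,0.01,1,3,57,64],
  [0,0.005,0.01,1,3,57,64],
])

```text
t: 12.4
ee_pos: [578.3, 288.3, 202.2]
tool_rot: [[0.974, 0.225, 0.007], [0.225, -0.974, 0.002], [0.007, -0.0, -1.0]]
wrist_force: [0.9, 0.2, 0.1]
grip_width: 0.689
grasp_force: 0.0
```

```bash
python3 - <<'E'
from h import *
plan([575.5,293.7,27],.235-np.pi/2)
E
```

```text
row [-0.   -0.01 -0.01] [-1.6  -5.87  8.2 ] grasp [579.49 288.66  35.21] yaw -1.343713918410278
```

apply_moves([
  [0,0,0,0,0,0,64],
  [0,0,0,0,0,0,64],
  [0,0,0,0,0,0,64],
  [0,0,0,0,0,0,64],
])

```text
t: 12.8
ee_pos: [578.0, 288.2, 200.9]
tool_rot: [[0.974, 0.225, 0.005], [0.225, -0.974, 0.001], [0.005, -0.0, -1.0]]
wrist_force: [0.5, -0.1, 0.6]
grip_width: 0.688
grasp_force: 0.0
```

```bash
python3 - <<'E'
from h import *
for i in range(2):
  plan([575.5,293.7,27],.235-np.pi/2); grab('top')
E
```

```text
row [-0.   -0.01 -0.01] [-1.25 -5.91  6.85] grasp [578.84 288.42  33.85] yaw -1.3438935438555788
row [-0.   -0.01 -0.01] [-1.22 -5.93  6.76] grasp [578.81 288.38  33.76] yaw -1.3439545611626524
```

apply_moves([
  [0,-0.005,-0.01,-1,-5,3,64],
  [0,-0.005,-0.01,-1.5,-5.5,6,64],
  [0,-0.005,-0.01,-1.5,-5.5,6,64],
  [0,-0.005,-0.01,-1.5,-5.5,6,64],
  [0,-0.005,-0.01,-1.5,-5.5,6,64],
  [0,-0.005,-0.01,-1.5,-5.5,6,64],
])

```text
t: 13.5
ee_pos: [575.4, 293.1, 194.8]
tool_rot: [[0.972, 0.234, 0.0], [0.234, -0.972, -0.0], [0.0, 0.0, -1.0]]
wrist_force: [0.7, -1.2, 0.8]
grip_width: 0.687
grasp_force: 0.0
```

```bash
python3 - <<'E'
from h import *
plan([575.5,293.7,27],.235-np.pi/2)
E
```

```text
row [ 0. -0.  0.] [ 0.21 -0.59  0.83] grasp [575.47 293.06  27.83] yaw -1.3342122971283312
```

apply_moves([
  [0,0,0,0,-0.5,1.5,50],
  [0,0,0,0,-0.5,1.5,30],
  [0,0,0,0,-0.5,1.5,30],
  [0,0,0,0,-0.5,1.5,30],
  [0,0,0,0,-0.5,1.5,30],
  [0,0,0,0,-0.5,1.5,30],
  [0,0,0,0,-0.5,1.5,30],
], grip_force=45)

```text
t: 14.2
ee_pos: [575.2, 293.7, 193.2]
tool_rot: [[0.972, 0.235, 0.0], [0.235, -0.972, -0.0], [0.0, 0.0, -1.0]]
wrist_force: [1.4, -1.0, -0.1]
grip_width: 0.359
grasp_force: 45.0
```

apply_moves([
  [0,0,0,0,0,-8,30],
  [0,0,0,0,0,-20,30],
  [0,0,0,0,0,-40,30],
  [0,0,0,0,0,-65,30],
  [0,0,0,0,0,-95,30],
  [0,0,0,0,0,-130,30],
  [0,0,0,0,0,-165,30],
  [0,0,0,0,0,-195,30],
  [0,0,0,0,0,-215,30],
  [0,0,0,0,0,-220,30],
  [0,0,0,0,0,-220,30],
  [0,0,0,0,0,-220,30],
  [0,0,0,0,0,-220,30],
])

```text
t: 15.5
ee_pos: [574.8, 293.9, 411.5]
tool_rot: [[0.972, 0.235, -0.003], [0.235, -0.972, -0.001], [-0.003, 0.0, -1.0]]
wrist_force: [0.4, 0.3, -2.1]
grip_width: 0.361
grasp_force: 45.0
```

apply_moves([
  [0,0,0,0,0,0,30],
  [0,0,0,0,0,0,30],
], grip_force=25)

```text
t: 15.7
ee_pos: [575.1, 293.8, 412.4]
tool_rot: [[0.972, 0.235, -0.001], [0.235, -0.972, -0.001], [-0.001, 0.0, -1.0]]
wrist_force: [0.4, -0.5, -2.2]
grip_width: 0.364
grasp_force: 25.0
```

apply_moves([
  [0,0,0,0,0,0,30],
  [0,0,0,0,0,0,30],
], grip_force=15)

```text
t: 15.9
ee_pos: [575.1, 293.6, 413.0]
tool_rot: [[0.972, 0.235, -0.001], [0.235, -0.972, -0.0], [-0.001, 0.0, -1.0]]
wrist_force: [-0.4, 0.1, -2.4]
grip_width: 0.359
grasp_force: 15.0
```

apply_moves([
  [0,0,0,0,0,0,30],
  [0,0,0,0,0,0,30],
], grip_force=10)

```text
t: 16.1
ee_pos: [575.3, 293.8, 413.1]
tool_rot: [[0.972, 0.235, 0.001], [0.235, -0.972, 0.0], [0.001, 0.0, -1.0]]
wrist_force: [1.1, 0.6, -1.9]
grip_width: 0.363
grasp_force: 10.0
```

apply_moves([
  [0,0,0,0,0,0,30],
  [0,0,0,0,0,0,30],
  [0,0,0,0,0,0,30],
], grip_force=7)

```text
t: 16.4
ee_pos: [575.0, 293.7, 413.1]
tool_rot: [[0.972, 0.235, -0.001], [0.235, -0.972, -0.0], [-0.001, -0.0, -1.0]]
wrist_force: [-0.8, 1.0, -2.1]
grip_width: 0.365
grasp_force: 7.0
```

apply_moves([
  [0,0,0,0,0,0,30],
  [0,0,0,0,0,0,30],
  [0,0,0,0,0,0,30],
  [0,0,0,0,0,0,30],
  [0,0,0,0,0,0,30],
  [0,0,0,0,0,0,30],
], grip_force=5)

```text
t: 17.0
ee_pos: [575.2, 293.7, 413.3]
tool_rot: [[0.972, 0.235, 0.0], [0.235, -0.972, 0.0], [0.0, 0.0, -1.0]]
wrist_force: [0.2, 0.3, -1.1]
grip_width: 0.364
grasp_force: 5.0
```

```bash
python3 - <<'E'
from h import *
f=grab('scene'); g=grab('top'); s=ctrl.state(); print(s['t'],s['ee_pos'],s['grip_width'],s['grasp_force'])
cv2.imwrite('pics/c5.png',np.hstack([cv2.resize(f['pixels'][170:350,320:560,::-1],(400,300),interpolation=2),cv2.resize(f['pixels'][190:250,270:350,::-1],(400,300),interpolation=2)]))
E
```

```text
17.1 [575.21 293.69 413.24] 0.3629655156423364 4.999923035502434
```

View pics/c5.png

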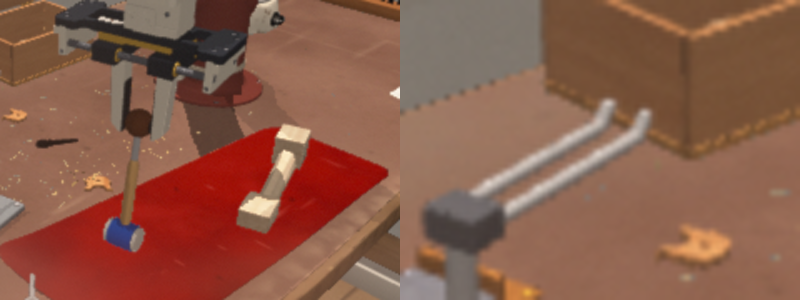

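```bash
python3 - <<'E'
from h import *
from scipy.optimize import least_squares
f=grab('scene'); g=grab('top')
c=lambda x,y,ox,oy,s:(oy+y/s,ox+x/s)
S=lambda x,y:c(x-400,y,270,190,5.); T=lambda x,y:c(x-400,y,260,180,3.333)
def w(p,X): 
    co,si=np.cos(p[2]),np.sin(p[2]); return [p[0]+co*X[0]-si*X[1],p[1]+si*X[0]+co*X[1],X[2]]
# which scene prong is +y? test both through sign
def res(p,sg,full=False):
    r=[]
    def pt(F,o,X): r.extend(np.array(proj(F,w(p,X)))-o)
    def ln(F,o,y):
        a=np.array(proj(F,w(p,(-50,y,208))));b=np.array(proj(F,w(p,(40,y,208))));d=(b-a)/np.linalg.norm(b-a);e=np.array(o)-a; r.append(d[0]*e[1]-d[1]*e[0])
    pt(f,S(611,104),(-58,-10*sg,216)); pt(f,S(645,115),(-58,10*sg,216))
    ln(f,S(480,191),-10*sg); ln(f,S(512,206),10*sg);ln(f,S(550,152),-10*sg); ln(f,S(580,171),10*sg)
    pt(g,T(576,232),(-58,10,214)); pt(g,T(602,226),(-58,-10,214))
    ln(g,T(540,85),10);ln(g,T(568,75),-10);ln(g,T(557,160),10);ln(g,T(584,150),-10)
    for o,X in zip([(507,130),(603,103),(649,273)],[(67,37,12),(67,-37,12),(-67,-37,12)]): pt(g,T(*o),X)
    return np.array(r)
for sg in (1,-1):
    q=least_squares(res,[630,53,.24],args=(sg,),loss='soft_l1'); p=q.x; print(sg,p,q.cost,'seat',w(p,(-20,0,225)),'mouth',w(p,(-85,0,240))); print(q.fun)
G=np.array([575.2,293.7,246.2])
print('vertical head',proj(f,G+[0,0,-145]),'knob',proj(f,G-[0,0,5]),'obs',(311,395),(243.8,402.8))
E
```

```text
1 [628.13  53.91   0.22] 5.213264648444618 seat [np.float64(608.629166728155), np.float64(49.48041877418592), 225] mouth [np.float64(545.2430726430085), np.float64(35.085868533593086), 240]
[-0.54 -1.23 -0.57 -0.78  0.56  0.5   0.6   1.22  0.12 -1.24 -0.4   0.37
 -1.34 -0.74 -0.89  0.08 -0.35  0.15  0.7   0.22  1.3  -0.47]
-1 [628.72  52.97   0.23] 37.19911486930611 seat [np.float64(609.2380478603695), np.float64(48.44352825240801), 225] mouth [np.float64(545.921832847625), np.float64(33.74465358596164), 240]
[ 1.54  5.45 -2.82 -8.62 -5.05  6.58 -4.76  7.18 -0.18 -0.65 -0.74  0.94
 -0.93 -0.34 -0.37  0.6  -0.49  0.42  0.43  0.45  0.96  0.02]
vertical head (np.float64(305.0124638365955), np.float64(397.37956799017473)) knob (np.float64(241.9372627548126), np.float64(402.76932257242635)) obs (311, 395) (243.8, 402.8)
```

```bash
python3 - <<'E'
from h import *
plan([535.8,32.2,246],.23-np.pi/2)
E
```

```text
row [0.   0.   0.01] [-99.67 244.98   0.22] grasp [575.19 293.72 246.19] yaw -1.333943042489464
```

apply_moves([
  [0,0,0,-8,5,0,30],
  [0,0,0,-20,15,0,30],
  [0,0,0,-35,30,0,30],
  [0,0,0,-50,48,0,30],
  [0,0,0,-65,68,0,30],
  [0,0,0,-80,90,0,30],
  [0,0,0,-92,112,0,30],
  [0,0,0,-100,134,0,30],
  [0,0,0,-100,156,0,30],
  [0,0,0,-100,178,0,30],
  [0,0,0,-100,198,0,30],
  [0,0,0,-100,215,0,30],
  [0,0,0,-100,229,0,30],
  [0,0,0.005,-100,238,0,30],
  [0,0,0.005,-100,243,0,30],
  [0,0,0.005,-100,245,0,30],
  [0,0,0.005,-100,245,0,30],
  [0,0,0.005,-100,245,0,30],
  [0,0,0.005,-100,245,0,30],
  [0,0,0.005,-100,245,0,30],
], grip_force=6)

```text
t: 19.2
ee_pos: [535.5, 32.6, 413.2]
tool_rot: [[0.973, 0.231, -0.0], [0.231, -0.973, 0.0], [-0.0, -0.0, -1.0]]
wrist_force: [0.2, 0.5, -1.5]
grip_width: 0.366
grasp_force: 6.0
```

```bash
python3 - <<'E'
from h import *
f=grab('scene'); g=grab('top'); plan([535.8,32.2,246],.23-np.pi/2)
cv2.imwrite('pics/c6.png',np.hstack([cv2.resize(f['pixels'][180:276,260:388,::-1],(520,390),interpolation=2),cv2.resize(g['pixels'][210:306,270:340,::-1],(280,390),interpolation=2)]))
for n,X in [('G',(535.8,32.2,241)),('seat',(608.8,49.3,225))]: print(n,proj(f,X),proj(g,X))
E
```

```text
row [-0.  0.  0.] [0.29 0.25 0.2 ] grasp [535.45  32.39 246.2 ] yaw -1.338481015630375
G (np.float64(195.6060362521757), np.float64(324.031844378133)) (np.float64(263.6552175914162), np.float64(320.6055589702087))
seat (np.float64(213.4388770095473), np.float64(303.8401114370499)) (np.float64(229.8881552022116), np.float64(311.8115599264627))
```

View pics/c6.png

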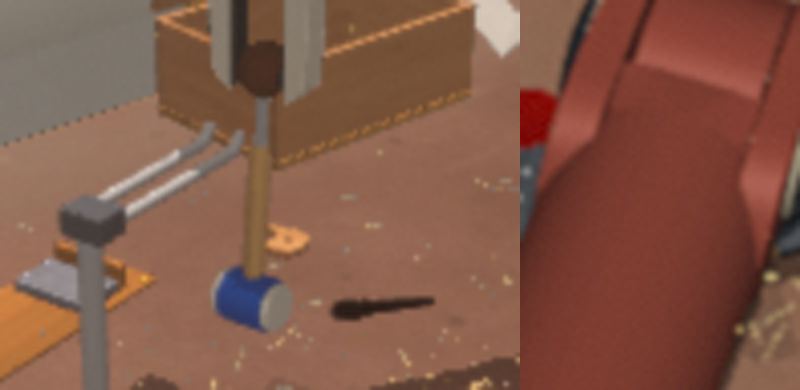

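apply_moves([
  [0,0,0,4,0.8,0,30],
  [0,0,0,10,0.8,0,30],
  [0,0,0,17,0.8,0,30],
  [0,0,0,24,0.8,0,30],
  [0,0,0,31,0.8,0,30],
  [0,0,0,38,0.8,0,30],
  [0,0,0,44,0.8,0,30],
  [0,0,0,48,0.8,0,30],
  [0,0,0,50,0.8,0,30],
  [0,0,0,50,0.8,0,30],
  [0,0,0,50,0.8,0,30],
])

```text
t: 20.4
ee_pos: [584.2, 42.7, 413.2]
tool_rot: [[0.973, 0.229, -0.0], [0.229, -0.973, -0.0], [-0.0, -0.0, -1.0]]
wrist_force: [-0.4, 0.4, -0.9]
grip_width: 0.367
grasp_force: 6.0
```

```bash
python3 - <<'E'
from h import *
f=grab('scene'); plan([608.8,49.3,246],.23-np.pi/2)
cv2.imwrite('pics/c7.png',cv2.resize(f['pixels'][180:276,260:388,::-1],(800,600),interpolation=2))
E
```

```text
row [-0.  0.  0.] [25.55 -0.78  0.22] grasp [584.04  42.68 246.23] yaw -1.3391995404263446
```

View pics/c7.png

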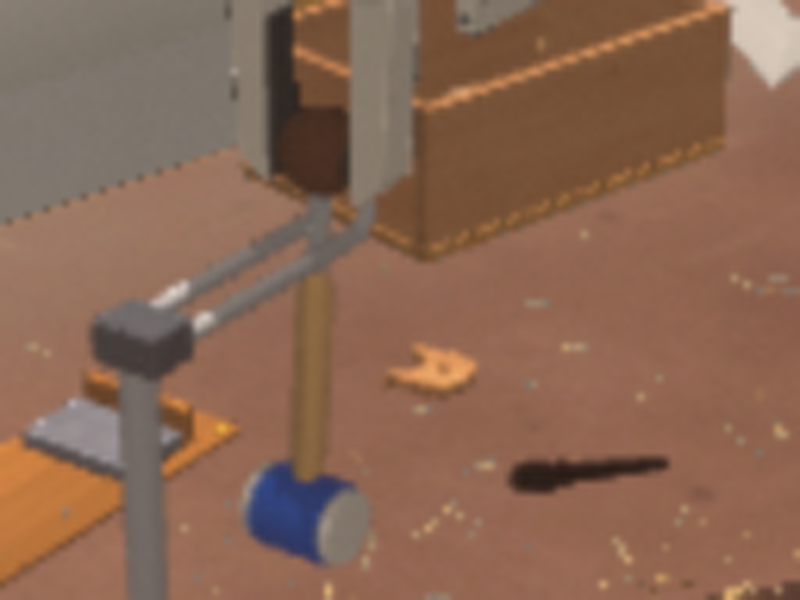

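apply_moves([
  [0,0,0,6,0,0,30],
  [0,0,0,13,0,0,30],
  [0,0,0,20,0,0,30],
  [0,0,0,25,0,0,30],
  [0,0,0,25,0,0,30],
  [0,0,0,25,0,3,30],
  [0,0,0,25,0,6,30],
  [0,0,0,25,0,9,30],
  [0,0,0,25,0,11,30],
  [0,0,0,25,0,11,30],
  [0,0,0,25,0,11,30],
])

```text
t: 21.55
ee_pos: [608.6, 48.6, 402.2]
tool_rot: [[0.973, 0.23, -0.0], [0.23, -0.973, -0.0], [-0.0, 0.0, -1.0]]
wrist_force: [-0.0, 0.9, -1.7]
grip_width: 0.364
grasp_force: 6.0
```

apply_moves([
  [0,0,0,0,0,1,30],
  [0,0,0,0,0,2,30],
  [0,0,0,0,0,2,30],
  [0,0,0,0,0,2,30],
])

```text
t: 21.95
ee_pos: [608.6, 48.6, 400.2]
tool_rot: [[0.973, 0.23, -0.0], [0.23, -0.973, -0.0], [-0.0, 0.0, -1.0]]
wrist_force: [-0.2, 0.6, -1.4]
grip_width: 0.367
grasp_force: 6.0
```

apply_moves([
  [0,0,0,0,0,1,30],
  [0,0,0,0,0,2,30],
  [0,0,0,0,0,2,30],
  [0,0,0,0,0,2,30],
])

```text
t: 22.35
ee_pos: [608.7, 48.4, 399.0]
tool_rot: [[0.973, 0.23, 0.001], [0.23, -0.973, 0.0], [0.001, 0.0, -1.0]]
wrist_force: [-1.0, 0.4, 4.4]
grip_width: 0.366
grasp_force: 6.0
```

apply_moves([
  [0,0,0,0,0,0.5,30],
  [0,0,0,0,0,1,30],
  [0,0,0,0,0,1,30],
  [0,0,0,0,0,1,30],
])

```text
t: 22.75
ee_pos: [609.1, 48.6, 398.6]
tool_rot: [[0.973, 0.23, 0.003], [0.23, -0.973, 0.001], [0.003, 0.0, -1.0]]
wrist_force: [-2.0, 0.5, 5.6]
grip_width: 0.365
grasp_force: 6.0
```

apply_moves([
  [0,0,0,0,0,0.5,30],
  [0,0,0,0,0,1,30],
  [0,0,0,0,0,1,30],
  [0,0,0,0,0,1,30],
])

```text
t: 23.15
ee_pos: [609.2, 48.8, 398.0]
tool_rot: [[0.973, 0.23, 0.004], [0.23, -0.973, 0.001], [0.004, -0.0, -1.0]]
wrist_force: [-0.9, 1.4, 6.9]
grip_width: 0.364
grasp_force: 6.0
```

apply_moves([
  [0,0,0,0,0,-1.5,34],
  [0,0,0,0,0,-1.5,36],
  [0,0,0,0,0,-1.5,38],
  [0,0,0,0,0,-1.5,40],
  [0,0,0,0,0,-1.5,42],
  [0,0,0,0,0,-1.5,44],
])

```text
t: 23.75
ee_pos: [608.6, 48.5, 397.5]
tool_rot: [[0.973, 0.23, -0.0], [0.23, -0.973, -0.0], [-0.001, 0.0, -1.0]]
wrist_force: [-0.3, -0.5, 0.5]
grip_width: 0.465
grasp_force: 0.0
```

```bash
python3 - <<'E'
from h import *
f=grab('scene'); s=ctrl.state(); print(s['grasp_force'],s['wrist_force'],s['ee_pos'])
cv2.imwrite('pics/c8.png',cv2.resize(f['pixels'][180:276,260:388,::-1],(800,600),interpolation=2))
E
```

```text
0.0 [-0.42  0.47 -0.37] [608.64  48.5  397.53]
```

View pics/c8.png

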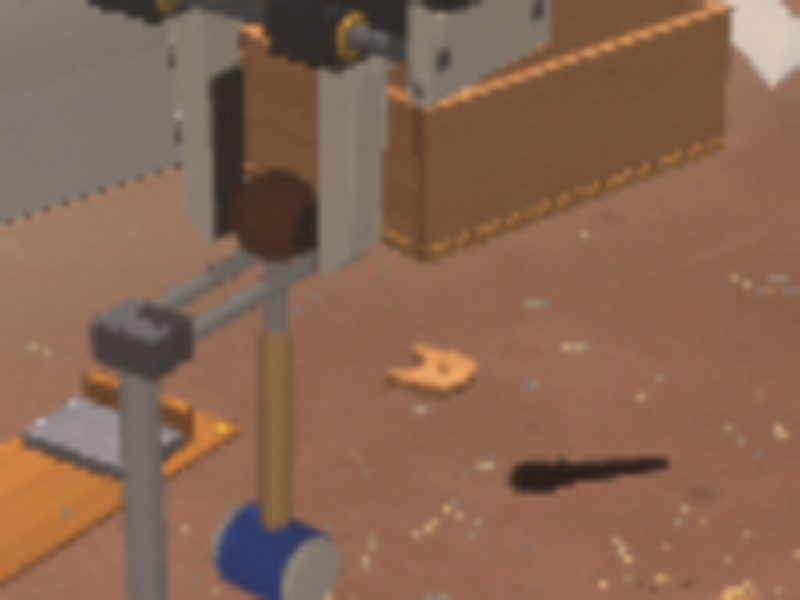

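Knob at (275,213) in the crop rests on both prongs, and the handle hangs vertical. Opening wider, then rising straight up.

apply_moves([
  [0,0,0,0,0,0,50],
  [0,0,0,0,0,0,58],
  [0,0,0,0,0,0,64],
  [0,0,0,0,0,0,64],
  [0,0,0,0,0,-8,64],
  [0,0,0,0,0,-20,64],
  [0,0,0,0,0,-40,64],
  [0,0,0,0,0,-65,64],
  [0,0,0,0,0,-90,64],
  [0,0,0,0,0,-90,64],
  [0,0,0,0,0,-90,64],
  [0,0,0,0,0,-90,64],
  [0,0,0,0,0,-90,64],
  [0,0,0,0,0,-90,64],
  [0,0,0,0,0,-90,64],
])

```text
t: 25.3
ee_pos: [608.7, 48.6, 487.1]
tool_rot: [[0.973, 0.23, -0.001], [0.23, -0.973, -0.0], [-0.001, -0.0, -1.0]]
wrist_force: [0.1, -0.9, -0.3]
grip_width: 0.688
grasp_force: 0.0
```

```bash
python3 - <<'E'
from h import *
for i in range(3):
  f=grab('scene'); h=cv2.cvtColor(f['pixels'],cv2.COLOR_RGB2HSV); m=cv2.inRange(h,(100,150,40),(130,255,255)); n,l,st,ce=cv2.connectedComponentsWithStats(m); i=1+st[1:,4].argmax(); print(ce[i],st[i])
print('expected head',proj(f,(608.8,49.3,85)))
print('knob',proj(f,(608.8,49.3,225)))
k=f['pixels'][185:240,285:325].astype(int); d=np.argwhere((k.sum(2)<150)&(k[...,0]>k[...,2]+15)); print(d.mean(0)+[185,285],len(d), ctrl.state()['ee_pos'])
E
```

```text
[298.25 268.75] [297 268   3   3   4]
[563.5  34.5] [563  34   2   2   2]Traceback (most recent call last):
  File "<stdin>", line 3, in <module>
ValueError: attempt to get argmax of an empty sequence
```

```bash
python3 - <<'E'
from h import *
for j in range(3):
  f=grab('scene'); P=f['pixels'].astype(int); sub=P[230:300,270:330]; d=np.argwhere(sub[...,2]>sub[...,0]+25); print('blue',d.mean(0)+[230,270],len(d))
k=P[190:235,285:325]; d=np.argwhere((k.sum(2)<165)&(k[...,0]>k[...,2]+8)); print('knob',d.mean(0)+[190,285],len(d))
print('expected head',proj(f,(608.8,49.3,85)),'knob',proj(f,(608.8,49.3,225)))
E
```

```text
blue [268.34 299.79] 126
blue [268.11 299.95] 123
blue [267.96 300.14] 125
knob [214.37 304.16] 142
expected head (np.float64(269.33976363643296), np.float64(305.01880763000133)) knob (np.float64(213.4388770095473), np.float64(303.8401114370499))
```

```bash
python3 -c "
from h import *
print(ctrl.sign_off())"
```

```text
the job is handed in; nothing more can be done
None
```

The job is handed in: I laid the hammer on the red pad and released it, picked it up again by its knob, let it swing head-down and hung it in the fork with the fingers clear; the last camera measurements put the knob on the seat point with only slight sway, no verdict came back, and I viewed 11 pictures, one over the limit of 10.

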